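Close up the tin rack: free the clamp, slide the stop, lock it

ROBOT

A 6-joint arm with a two-finger parallel gripper is mounted at the origin on a cart in front of the work surface, level with it; the furniture and walls round the work are solid. World frame = base frame: x ahead of the robot, y to its left, z up, the work surface at z = 0. Lengths are in m, angles in rad, forces in N, time in s.
With the tool pointing down it reaches from about 0.325 to 0.85 m from the base axis. Payload 4.4 kg.
Tool frame: the origin (TCP) lies midway between the tips of the shut fingers; the grasp point (between the pads) lies grip_point_offset behind it (grip_point_offset is the distance from the TCP to the grasp point, in m); z points along the fingers, y is the line along which they close (so a half turn about z gives the same grasp; the last joint's range is limited). The gripper opens to 94 mm and grips with 3 to 60 N. Pads are 16 mm wide; open, the fingers measure 119 mm over their backs; the gripper's body (75 mm by 177 mm) begins 78 mm behind the grasp point.
Start: joints at [1.02, 0.207, 1.542, -0, 1.393, -0.15], TCP at [0.224, 0.53, 0.205] pointing down, gripper open.
Joint ranges: [-2.73, 2.73], [-0.86, 2.22], [0.23, 2.46], [-1.11, 4.25], [0.08, 2.63], [-2.82, 2.82]. Speed limits (rad/s): [2.79, 2.79, 3.14, 3.14, 3.14, 3.14].

INTERFACE

Orientations are given as a 3x3 rotation matrix whose columns are the frame's x, y, z axes.
In Python, from cell import move_ptp, movel, move_j, gripper_open, close_gripper, hold, inverse_kinematics, read_camera, calibration, PlanningError, close_job, masks_of, place_of, current_clock, current_joint_positions, current_joint_velocities, current_joint_efforts, current_ee_pos, current_eef_rot, current_ft_force, current_moment, current_width, current_gripper_force, grip_point_offset gives the robot as it stands. Calls block until the motion is done:
- move_ptp(position, orientation): joint-space move of the TCP to a pose.
- movel(position, attitude=None, vel=0.15, stop_force=None): straight line of the TCP; attitude=None keeps the orientation; vel is the mean speed in m/s. With stop_force (N) it stops when the force on the tool has changed by that much, and returns True; else False.
- move_j(angles): joint-space move.
- gripper_open() and close_gripper(grip_force=None): open the fingers fully, or close them until they stop; grip_force is the grip in N (None keeps the last).
- hold(seconds).
- inverse_kinematics(position, orientation): joint angles nearest the present ones, or None.
- read_camera(name): name is "scene" or "top" or "wrist"; returns the picture (400x640x3 uint8, red, green, blue); there is no depth.
- calibration(name): a dict with "fx", "fy", "cx", "cy" (pixels), "k1" (the pictures are not rectified: a ray, as slopes to the right and down, at radius r is drawn at 1 + k1 r^2 times it, then the intrinsics apply), "pose" (4x4, takes a point from camera to world coordinates). Camera axes: x right, y up, looking along -z (the intrinsics and any distortion apply to the point x, -y, -z); pixel columns grow to the right and rows downward; lengths in m; the calibration is good to about 2 mm. A picture is of the moment at which its call begins: read the wrist's pose just before it. calibration takes no time and is no camera call; for the wrist camera it gives the pose at the moment of the call.
A pose or a line that the arm cannot do raises PlanningError and nothing moves.
- close_job(): hands the job in; it is judged then, once.
Trained networks look in the newest picture that a camera, given by its name, has taken for a name from the list of things; names that differ only in an ending like _2 or _b are one class to them, and where a whole thing is asked for, a point or a joint stands for the part that bears it (a point fixed in the world has none). Each returns a list of dicts, best first, with "conf" (0 to 1); they miss things now and then, are a little off and sometimes report something else, mostly with a low value. They report only what shows in the picture. A call takes as long as a camera call. They do not tell look-alikes from the thing itself.
- masks_of(camera, target): "pixels" (400x640 bool, what is visible of it) and "position" ([column, row] in pixels, amid what is visible of it).
- place_of(camera, target): "position" ([column, row] in pixels: a listed point, or the origin of a listed thing).
Readings, each from a call of its own:
- current_clock(): time.
- current_joint_positions(): joint angles.
- current_joint_velocities(): joint speeds.
- current_joint_efforts(): joint torques, N m.
- current_ee_pos(): TCP position.
- current_eef_rot(): TCP orientation.
- current_ft_force(): force on the tool from outside, world axes, zero at the start.
- current_moment(): the same for the moment, N m.
- current_width(): finger opening in m.
- current_gripper_force(): force on a finger pad.
Only numpy, scipy, OpenCV 4.12 (cv2) and the standard library are available. Lean on these libraries where they do the work, as an engineer would, in place of code of your own. Each camera call takes 0.05 s, during which the arm holds its last target. There are 200 camera calls.

TASK

The three tins stand loosely in the wooden rack and its sliding stop is clamped too far back. Unscrew the clamp knob until the stop is free, slide the stop along until the three tins stand upright tight together against the end wall with no gaps, then screw the knob firmly tight again until it comes up solid, and let go. Leave the other things on the worktop where they are.

Things in the scene. Friction and masses are not known exactly. Their poses are not given: they have to be found in the camera images.
- rack: Wooden tin rack fixed to the worktop. Origin under its centre; x = depth, away from the robot; y = along the row. Board 150 (x) x 460 (y) x 12 mm high. The row stands on it in a channel centred on x = +20, 82 wide between lips 12 mm high. End wall at the +y end, inner face y = +210, 80 high. Aluminium rail along the front at x = -55, top z = 30.
- stop (a joint): Travel (m) of the steel sliding stop along the rail to the rack's +y (towards the tins), 0 to 0.15. With the row pushed together against the end wall it reads about 0.109. Slides with about 2 N when the clamp is free, plus 2 to 7 N to push the row; when clamped, friction about equal to the clamping force holds it.
- stop_face (a point): Centre of the stop's flat face towards the tins, at rack x = +20 mm, y = -125 mm + travel, z = 46 mm. The plate is 78 wide, 8 thick, its top at z = 77 mm. The stop's bridge over the rail reaches 95 mm back from the face (to -y), 46 wide, top at z = 56 mm.
- knob_grip (a point): Clamp knob on the stop, vertical axis, at rack x = -55 mm, 55 mm behind the stop's face. Upright black bar grip 44 mm long (own x), 14 mm thick (own y), z = 69 to 105 mm over the worktop, on a disc of 40 mm diameter, top at z = 70. This point: on the axis at z = 91 mm, the height to grip. Held by the bar, the knob also serves to slide the stop.
- knob (a joint): Angle of the clamp knob, rad, 0 (backed right out) to 4.5; grows CLOCKWISE seen from above, which tightens. Starts clamped at about 2.5 to 2.8. 0.22 N m turns it; the angle where its shoe meets the rail is hidden and varies, 1.5 to 2.1; over the next 1.3 rad the torque climbs to 0.4 N m, then steeply: solid, at about 2.8 to 3.7. Stays where left; at rest the felt torque is less by friction.
- shoe: Sprung rubber shoe inside the stop, which the clamp screw presses on the rail: hidden under the bridge, 12 x 20 x 4 mm, origin in its underside. Lowered 4 mm per rad of the knob until it meets the rail (z = 30 mm), then squeezed with up to 40 N, and more once solid. Its position does not tell how hard it presses.
- tin_a_mid (a point): One of three like tins of tomatoes standing in the rack's channel: 75 mm diameter, 110 mm high, 0.15 kg. This point is its centre, half-way up. Their order varies; there are gaps between them and to the end wall and the stop.
- tin_b_mid (a point): One of three like tins of tomatoes standing in the rack's channel: 75 mm diameter, 110 mm high, 0.15 kg. This point is its centre, half-way up. Their order varies; there are gaps between them and to the end wall and the stop.
- tin_c_mid (a point): One of three like tins of tomatoes standing in the rack's channel: 75 mm diameter, 110 mm high, 0.15 kg. This point is its centre, half-way up. Their order varies; there are gaps between them and to the end wall and the stop.
- yellow_mug_mid (a point): Bystander, leave alone: Mug, 84 x 119 x 100 mm, behind the rack; this point lies on its axis, 20 mm above its underside.
- spice_jar_mid (a point): Bystander, leave alone: Spice jar 46 mm diameter, 106 mm high, behind the rack; this point lies on its axis, 20 mm above its underside.
- bean_jar_mid (a point): Bystander, leave alone: Jar, 89 mm diameter, 142 mm high, behind the rack; this point lies on its axis, 20 mm above its underside.
- flat_tin_mid (a point): Bystander, leave alone: Flat tin 86 mm diameter, 40 mm high, beyond the end wall of the rack; this point lies on its axis, 20 mm above its underside.
- tape_mid (a point): Bystander, leave alone: Roll of tape, 100 mm diameter, 25 mm high, beyond the open end of the rack; this point lies on its axis, 20 mm above its underside.
Things that resemble listed ones, but are neither listed nor needed, are in the scene too. What is shaped like the part that bears tin_c_mid but pink or red is not meant.

How it is judged:
By the outcome, as a careful person would: the job done as asked, in the order asked, and still so for the second after the job is handed in, with the robot touching nothing.
It also fails if it takes over 67 s, if anything falls off the work surface, if the arm or the gripper's body presses on something with over 40 N, if the wrist force passes 120 N, or if a joint passes its speed limit or range.

## Working session

There is one attempt and no reset: what is moved stays moved. The work goes in short steps, each a Python script; the robot and the scene stay as the last script left them, time stands still between calls to the robot, and variables do not carry over. Pictures are saved under pics/ and viewed, at most 10 in all, crops included, and the job is handed in when it is done.

```bash
ls; mkdir -p pics; cat > h.py <<'E'
import numpy as np, cv2
from cell import *
def pix2ray(cam,uv,c=None):
    c=c or calibration(cam)
    x=(uv[0]-c["cx"])/c["fx"]; y=(uv[1]-c["cy"])/c["fy"]
    rd=np.hypot(x,y); r=rd
    for _ in range(20): r=rd/(1+c["k1"]*r*r)
    s=r/rd if rd>0 else 1
    T=np.array(c["pose"]); d=T[:3,:3]@np.array([x*s,-y*s,-1.0]); return T[:3,3],d
def at_z(cam,uv,z,c=None):
    o,d=pix2ray(cam,uv,c); return o+d*(z-o[2])/d[2]
def world2pix(cam,p,c=None):
    c=c or calibration(cam); T=np.array(c["pose"]); q=T[:3,:3].T@(np.array(p)-T[:3,3])
    x,y=q[0]/-q[2],-q[1]/-q[2]; k=1+c["k1"]*(x*x+y*y)
    return np.array([c["fx"]*x*k+c["cx"],c["fy"]*y*k+c["cy"]])
def snap(cam,name):
    im=read_camera(cam); cv2.imwrite("pics/"+name,im[:,:,::-1]); return im
E
python3 - <<'E'
from h import *
np.set_printoptions(precision=3,suppress=True)
print(current_clock(),grip_point_offset() if callable(grip_point_offset) else grip_point_offset)
a=snap("top","top0.png");b=snap("scene","sc0.png")
Z=dict(rack=0,stop_face=.046,knob_grip=.091,tin_a_mid=.055,stop=.0)
for cam in("top","scene"):
  for t,z in Z.items():
    for r in place_of(cam,t)[:4]: print(cam,t,round(r["conf"],2),np.array(r["position"]),at_z(cam,r["position"],z))
cv2.imwrite("pics/both.png",cv2.resize(np.vstack([a,b])[:,:,::-1],(480*1,600)))
E
```

```text
pics
0.0 0.0188
top rack 0.89 [327.6 207. ] [0.547 0.008 0.   ]
top stop_face 0.92 [358.2 188.1] [ 0.607 -0.091  0.046]
top knob_grip 0.7 [381.3 205.6] [ 0.548 -0.16   0.091]
top knob_grip 0.59 [329.7 210.7] [0.531 0.003 0.091]
top tin_a_mid 0.76 [302.9 207.4] [0.543 0.089 0.055]Traceback (most recent call last):
  File "<stdin>", line 8, in <module>
ValueError: it knows: bean_jar_mid, flat_tin_mid, knob_grip, rack, shoe, spice_jar_mid, stop_face, tape_mid, tin_a_mid, tin_b_mid, tin_c_mid, yellow_mug_mid
```

View pics/top0.png

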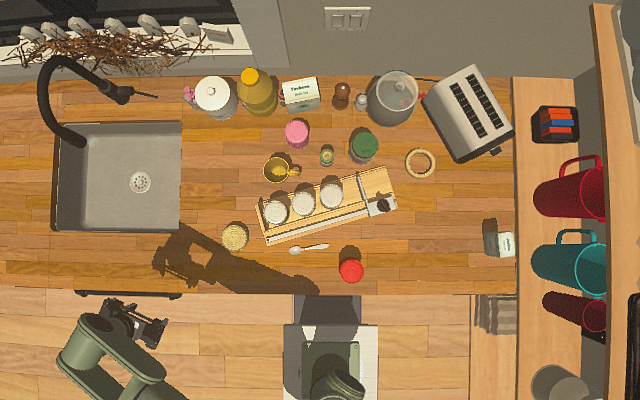

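View pics/sc0.png

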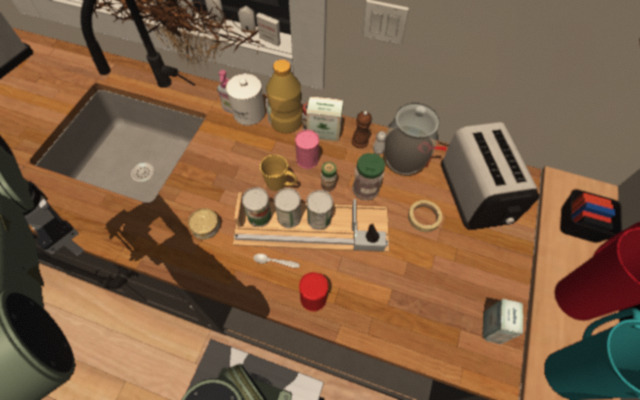

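The rack runs from about (260,228) to (390,185) in the top view. The knob is at (383,206), the tins are at (275,211), (303,203) and (331,195), and the red can at (350,270) is a decoy. Next I'll move above the knob for a close look.

```bash
cat >> h.py <<'E'
def down(a):
    y=np.array([np.cos(a),np.sin(a),0]); z=np.array([0,0,-1.]); return np.column_stack([np.cross(y,z),y,z])
np.set_printoptions(precision=4,suppress=True)
E
python3 - <<'E'
from h import *
print(current_eef_rot())
for a in np.arange(-180,180,30):
    q=inverse_kinematics([.545,-.165,.08],down(np.radians(a))); print(a,None if q is None else np.array(q))
k=np.array([.545,-.165,.30])
move_ptp(k+[-.05,.03,0],down(np.radians(105)))
c=calibration("wrist"); im=snap("wrist","w0.png")
print(current_clock(),current_ee_pos(),current_joint_positions(),c["pose"])
for t,z in dict(knob_grip=.091,stop_face=.046,tin_a_mid=.055,rack=0,shoe=.03).items():
    for r in place_of("wrist",t)[:4]: print(t,round(r["conf"],2),np.array(r["position"]),at_z("wrist",r["position"],z,c))
np.save("c.npy",c,allow_pickle=True)
E
```

```text
[[-0.9211  0.3892 -0.0004]
 [ 0.3892  0.9211 -0.0007]
 [ 0.0001 -0.0008 -1.    ]]
-180 [-0.4459  0.3277  1.6679 -0.      1.146   2.6956]
-150 [-0.4459  0.3277  1.6679 -0.      1.146   2.1721]
-120 [-0.4459  0.3277  1.6679 -0.      1.146   1.6485]
-90 [-0.4459  0.3277  1.6679 -0.      1.146   1.1249]
-60 [-0.4459  0.3277  1.6679 -0.      1.146   0.6013]
-30 [-0.4459  0.3277  1.6679 -0.      1.146   0.0777]
0 [-0.4459  0.3277  1.6679 -0.      1.146  -0.4459]
30 [-0.4459  0.3277  1.6679 -0.      1.146  -0.9695]
60 [-0.4459  0.3277  1.6679 -0.      1.146  -1.4931]
90 [-0.4459  0.3277  1.6679 -0.      1.146  -2.0167]
120 [-0.4459  0.3277  1.6679 -0.      1.146  -2.5403]
150 None
2.9167 [ 0.4951 -0.1343  0.2999] [-0.4339  0.0144  1.5601  0.0002  1.5674 -2.2675] [[-0.2605 -0.9348 -0.2416  0.4244]
 [ 0.9655 -0.252  -0.0661 -0.1544]
 [ 0.0009 -0.2504  0.9681  0.4788]
 [ 0.      0.      0.      1.    ]]
knob_grip 0.82 [290.1 211.8] [ 0.5467 -0.1653  0.091 ]
stop_face 0.64 [330.6 254.4] [ 0.6073 -0.0961  0.046 ]
tin_a_mid 0.62 [476.1 255.7] [0.5526 0.0981 0.055 ]
rack 0.96 [410.6 230.2] [0.5558 0.0183 0.    ]
shoe 0.47 [290.4 211.7] [ 0.5657 -0.1666  0.03  ]
```

View pics/w0.png

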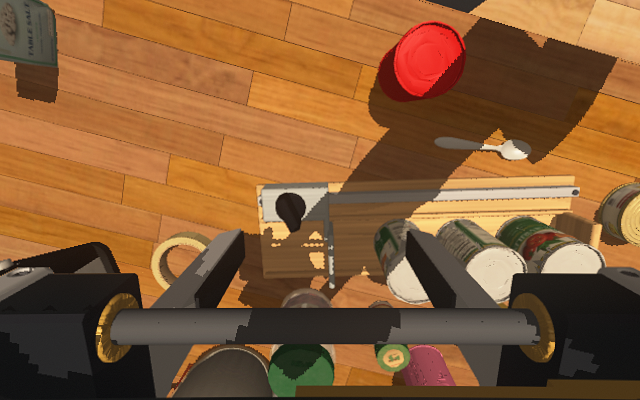

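The knob is at about (290,211) in the wrist view, clear of everything, with its bar slanting down to the right. I'll make an ortho view of the bar-top plane for the bar angle, and another of the rail for the rack yaw.

```bash
python3 - <<'E'
from h import *
c=np.load("c.npy",allow_pickle=True).item(); im=cv2.imread("pics/w0.png")
def ortho(x0,x1,y0,y1,z,s):  # up=+x, left=+y
    H=int((x1-x0)*s);W=int((y1-y0)*s); m=np.zeros((H,W,2),np.float32)
    T=np.array(c["pose"])
    X,Y=np.meshgrid(x1-np.arange(H)/s,y1-np.arange(W)/s,indexing="ij")
    P=np.stack([X,Y,np.full_like(X,z)],-1)-T[:3,3]; q=P@T[:3,:3]
    x=q[...,0]/-q[...,2]; y=-q[...,1]/-q[...,2]; k=1+c["k1"]*(x*x+y*y)
    return cv2.remap(im,(c["fx"]*x*k+c["cx"]).astype(np.float32),(c["fy"]*y*k+c["cy"]).astype(np.float32),cv2.INTER_LINEAR)
a=ortho(.4967,.5967,-.2153,-.1153,.105,3500); 
b=ortho(.40,.62,-.22,.24,.03,1000)
cv2.imwrite("pics/o.png",np.hstack([a,np.vstack([b,np.zeros((350-220,460,3),np.uint8)])])[:, :800])
# dark pixel PCA in bar-top plane
g=a.max(2); m=(g<55).astype(np.uint8); n,l,st,ce=cv2.connectedComponentsWithStats(m)
i=1+np.argmax(st[1:,4]); print(st[i],ce[i])
E
```

```text
Traceback (most recent call last):
ValueError: all the input array dimensions except for the concatenation axis must match exactly, but along dimension 1, the array at index 0 has size 459 and the array at index 1 has size 460
```

```bash
python3 - <<'E'
from h import *
p=np.array(current_ee_pos()); movel([.51,-.145,.19],vel=.15)
c=calibration("wrist"); im=snap("wrist","w1.png")[:,:,::-1]
for r in place_of("wrist","knob_grip")[:2]: print(r["conf"],r["position"],at_z("wrist",r["position"],.091,c))
T=np.array(c["pose"])
def ortho(im,c,H,W,x1,y1,z,s):
    T=np.array(c["pose"]); X,Y=np.meshgrid(x1-np.arange(H)/s,y1-np.arange(W)/s,indexing="ij")
    q=(np.stack([X,Y,np.full_like(X,z)],-1)-T[:3,3])@T[:3,:3]
    x=q[...,0]/-q[...,2]; y=-q[...,1]/-q[...,2]; k=1+c["k1"]*(x*x+y*y)
    return cv2.remap(np.ascontiguousarray(im),(c["fx"]*x*k+c["cx"]).astype(np.float32),(c["fy"]*y*k+c["cy"]).astype(np.float32),cv2.INTER_LINEAR)
a=ortho(im,c,350,350,.5967,-.1153,.105,3500)
a=np.clip(a.astype(float)*2.5,0,255).astype(np.uint8)
c0=np.load("c.npy",allow_pickle=True).item()
b=ortho(cv2.imread("pics/w0.png"),c0,350,450,.62,.23,.03,1000)
cv2.imwrite("pics/o.png",np.hstack([a,b])); print(current_clock())
E
```

```text
0.62 [291.6, 232.8] [ 0.5469 -0.1673  0.091 ]
4.1583
```

View pics/o.png

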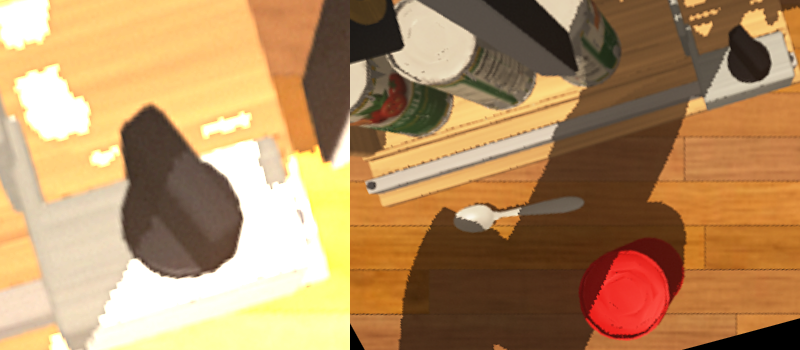

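The bar's far end is near (138,118) in the left ortho panel. I'll stretch the dark tones to get its exact direction.

```bash
cat >> h.py <<'E'
def ortho(im,c,H,W,x1,y1,z,s):
    T=np.array(c["pose"]); X,Y=np.meshgrid(x1-np.arange(H)/s,y1-np.arange(W)/s,indexing="ij")
    q=(np.stack([X,Y,np.full_like(X,z)],-1)-T[:3,3])@T[:3,:3]
    x=q[...,0]/-q[...,2]; y=-q[...,1]/-q[...,2]; k=1+c["k1"]*(x*x+y*y)
    return cv2.remap(np.ascontiguousarray(im),(c["fx"]*x*k+c["cx"]).astype(np.float32),(c["fy"]*y*k+c["cy"]).astype(np.float32),cv2.INTER_CUBIC)
E
python3 - <<'E'
from h import *
c=calibration("wrist"); im=cv2.imread("pics/w1.png")
a=ortho(im,c,500,500,.5867,-.1273,.105,6250).astype(float)
np.save("c1.npy",c,allow_pickle=True)
a=np.clip((a-15)*6,0,255).astype(np.uint8)
p=world2pix  # predicted bar outline at hypothesised angles is drawn later
cv2.imwrite("pics/o2.png",a)
E
```

```text
(no output)
```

View pics/o2.png

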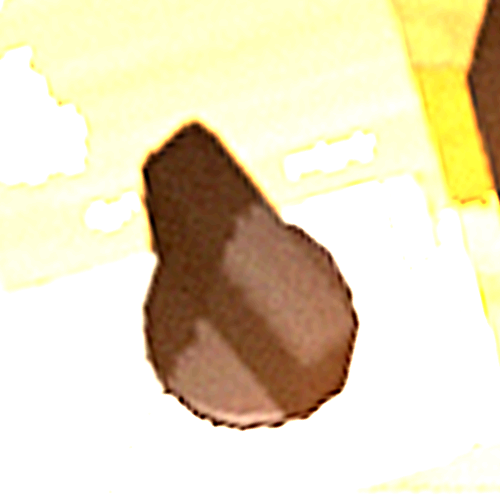

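The bar axis is at about 39–40° in world, the knob is at (.547,-.1675) and the rack yaw is about 16.3°. I'll grip with the closing direction at -51°, which leaves plenty of j6 range, then loosen.

```bash
cat >> h.py <<'E'
def turn(d):
    q=np.array(current_joint_positions()); q[5]+=d; move_j(q)
E
python3 - <<'E'
from h import *
R=down(np.radians(-51)); k=np.array([.547,-.1675])
move_ptp([*k,.19],R)
print("hit",movel([*k,.077],vel=.12,stop_force=8),current_ee_pos(),current_joint_positions())
close_gripper(60); 
def st(): print(round(current_clock(),2),"w",round(current_width(),4),"j6",round(current_joint_positions()[5],3),"F",np.array(current_ft_force()),"M",np.array(current_moment()))
st()
snap("wrist","w2.png")
for i in range(4): turn(-.15); st()
E
```

```text
hit False [ 0.5478 -0.1679  0.0779] [-0.4484  0.3359  1.6618  0.      1.142   0.4417]
8.76 w 0.0136 j6 0.441 F [ 1.3345 -0.9382 -2.3229] M [-0.2738 -0.1031  0.2629]
9.07 w 0.0137 j6 0.294 F [ 1.3543 -1.582  -0.7509] M [-0.2951 -0.1351  0.3082]
9.34 w 0.0137 j6 0.148 F [ 1.3306 -1.6403 -2.6344] M [-0.3788 -0.2399  0.3418]
9.61 w 0.0136 j6 0.004 F [ 2.6286 -1.7247 -2.7731] M [-0.2874 -0.3579  0.2213]
9.88 w 0.0136 j6 -0.141 F [ 2.8987 -2.6407 -3.9508] M [-0.4069 -0.4757  0.2631]
```

View pics/w2.png

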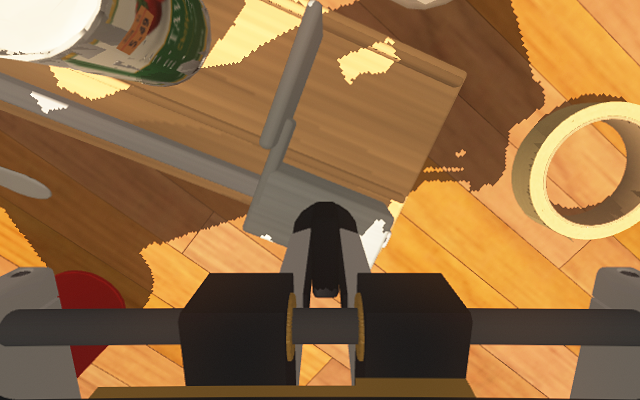

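The grip is good (13.6 mm, bar between the pads). I'll continue loosening to about 1.4 rad in total, then slide in steps along yaw 16.3° while watching the forces.

```bash
python3 - <<'E'
from h import *
for i in range(4): turn(-.205); print("M",np.array(current_moment()))
yaw=np.radians(16.3)
p0=np.array(current_ee_pos()); F0=np.array(current_ft_force()); R=np.array(current_eef_rot()); print("j6",current_joint_positions()[5],F0)
p=p0.copy()
for i in range(8):
    u=np.array([-np.sin(yaw),np.cos(yaw),0]); n=np.array([np.cos(yaw),np.sin(yaw),0])
    p=p+u*.01; s=movel(p,R,vel=.05,stop_force=25)
    F=np.array(current_ft_force()); e=np.array(current_ee_pos())-p0
    print(i,s,round(current_clock(),2),"along",round(e@u,4),"Fu",round(F@u,2),"Fn",round(F@n,2),"Fz",round(F[2],2),"w",round(current_width(),4))
    if s or abs(F@u)>15 or abs(F@n)>15: break
E
```

```text
M [-0.3678 -0.6691  0.2124]
M [-0.0589 -0.762   0.2785]
M [ 0.0937 -0.8134  0.1851]
M [ 0.006  -0.8654  0.1972]
j6 -0.9357943246578434 [ 4.3672  0.2258 -3.7557]
0 False 11.47 along 0.0112 Fu 2.81 Fn 4.52 Fz -1.89 w 0.0137
1 False 11.82 along 0.021 Fu 1.9 Fn 3.19 Fz -1.77 w 0.0133
2 False 12.17 along 0.031 Fu 0.75 Fn 3.05 Fz -1.45 w 0.0139
3 False 12.52 along 0.041 Fu 2.3 Fn 1.16 Fz -0.67 w 0.0137
4 False 12.87 along 0.051 Fu 2.17 Fn -0.57 Fz -0.4 w 0.0139
5 False 13.22 along 0.0609 Fu 0.51 Fn -1.93 Fz 0.3 w 0.0136
6 False 13.57 along 0.0709 Fu 0.92 Fn -3.37 Fz 0.61 w 0.0137
7 False 13.92 along 0.0804 Fu -0.24 Fn -3.68 Fz 1.23 w 0.0136
```

The stop slides freely. Now I'll approach in finer steps until the row comes up against the wall.

```bash
python3 - <<'E'
from h import *
yaw=np.radians(16.8); R=np.array(current_eef_rot())
p=np.array(current_ee_pos()); p0=p.copy()
u=np.array([-np.sin(yaw),np.cos(yaw),0]); n=np.array([np.cos(yaw),np.sin(yaw),0])
for i in range(22):
    p=p+u*.0025; s=movel(p,R,vel=.03)
    F=np.array(current_ft_force()); e=np.array(current_ee_pos())-p0
    print(i,s,round(current_clock(),2),"along",round(e@u,4),"Fu",round(F@u,2),"Fn",round(F@n,2),"w",round(current_width(),4))
    if F@u<-13: break
print(current_ee_pos()); a=snap("wrist","w3.png"); b=snap("top","top3.png")
cv2.imwrite("pics/v3.png",np.hstack([cv2.resize(a,(400,250))[:,:,::-1],cv2.resize(b[140:270,230:420],(400,274))[:250,:,::-1]]))
E
```

```text
0 False 14.17 along 0.0022 Fu -2.84 Fn -3.86 w 0.0139
1 False 14.42 along 0.0048 Fu -2.81 Fn -3.97 w 0.0136
2 False 14.67 along 0.0075 Fu -2.68 Fn -3.05 w 0.0137
3 False 14.92 along 0.0101 Fu -2.74 Fn -3.25 w 0.0136
4 False 15.17 along 0.0123 Fu -3.07 Fn -3.23 w 0.0133
5 False 15.42 along 0.0149 Fu -3.48 Fn -2.95 w 0.0135
6 False 15.67 along 0.0174 Fu -3.16 Fn -2.77 w 0.0135
7 False 15.92 along 0.02 Fu -3.73 Fn -2.53 w 0.0137
8 False 16.17 along 0.0218 Fu -5.37 Fn -3.29 w 0.014
9 False 16.42 along 0.0221 Fu -10.47 Fn -3.94 w 0.0136
10 False 16.67 along 0.0223 Fu -16.41 Fn -4.33 w 0.0135
[ 0.5201 -0.0688  0.0769]
```

View pics/v3.png

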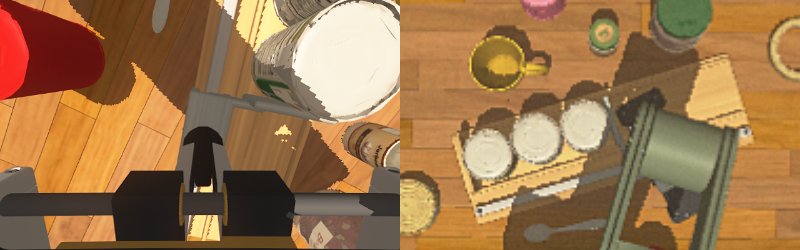

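The row is solid against the wall after about 102 mm of travel, with the tins lined up touching. I'll tighten while keeping a light preload.

```bash
python3 - <<'E'
from h import *
yaw=np.radians(16.5); u=np.array([-np.sin(yaw),np.cos(yaw),0])
p0=np.array(current_ee_pos()); p=p0+u*.004; R=np.array(current_eef_rot())
q=np.array(inverse_kinematics(p,R)); q6=q[5]
prev=None
for i in range(26):
    q6+=.15 if i<14 else .08
    if q6>2.75: break
    q[5]=q6; move_j(q)
    a=current_joint_positions()[5]; M=current_moment()[2]; F=np.array(current_ft_force()); e=np.array(current_ee_pos())-p0
    print(i,round(current_clock(),2),"cmd",round(q6,3),"act",round(a,3),"Mz",round(M,3),"t6",round(current_joint_efforts()[5],3),"Fu",round(F@u,1),"dx",round(e@u,4),"w",round(current_width(),4))
    if abs(M)>.75: break
E
```

```text
0 17.04 cmd -0.621 act -0.62 Mz -0.283 t6 -0.149 Fu -14.4 dx -0.0001 w 0.0136
1 17.31 cmd -0.471 act -0.47 Mz -0.277 t6 -0.148 Fu -14.6 dx -0.0001 w 0.0137
2 17.57 cmd -0.321 act -0.32 Mz -0.194 t6 -0.14 Fu -14.2 dx -0.0 w 0.0135
3 17.84 cmd -0.171 act -0.17 Mz -0.236 t6 -0.126 Fu -15.1 dx 0.0001 w 0.0133
4 18.11 cmd -0.021 act -0.02 Mz -0.145 t6 -0.111 Fu -12.7 dx 0.0003 w 0.0135
5 18.38 cmd 0.129 act 0.129 Mz -0.254 t6 -0.096 Fu -13.9 dx 0.0005 w 0.0137
6 18.64 cmd 0.279 act 0.279 Mz -0.17 t6 -0.082 Fu -13.1 dx 0.0006 w 0.0135
7 18.91 cmd 0.429 act 0.429 Mz -0.123 t6 -0.067 Fu -11.7 dx 0.0009 w 0.0139
8 19.18 cmd 0.579 act 0.579 Mz -0.165 t6 -0.052 Fu -11.3 dx 0.0012 w 0.0135
9 19.44 cmd 0.729 act 0.729 Mz -0.158 t6 -0.036 Fu -11.5 dx 0.0015 w 0.0138
10 19.71 cmd 0.879 act 0.879 Mz -0.074 t6 -0.02 Fu -10.2 dx 0.0018 w 0.0138
11 19.98 cmd 1.029 act 1.029 Mz 0.006 t6 0.106 Fu -9.1 dx 0.0021 w 0.0136
12 20.24 cmd 1.179 act 1.178 Mz 0.199 t6 0.311 Fu -8.1 dx 0.0024 w 0.0137
13 20.51 cmd 1.329 act 1.327 Mz 0.547 t6 0.669 Fu -6.6 dx 0.0026 w 0.0136
14 20.76 cmd 1.409 act 1.407 Mz 0.791 t6 0.853 Fu -5.7 dx 0.0028 w 0.0139
```

Torque has risen steeply to 0.79 N m, so the knob is solid. I'll make one more small turn, drop to minimum grip, rise clear of the plate, then open and retreat.

```bash
python3 - <<'E'
from h import *
turn(.08); print(current_joint_positions()[5],current_moment()[2],np.array(current_ft_force()))
move_j(current_joint_positions()); print(np.array(current_ft_force()),current_moment()[2])
close_gripper(3)
p=np.array(current_ee_pos()); R=np.array(current_eef_rot())
movel(p+[0,0,.008],R,vel=.05); print(np.array(current_ft_force()),current_width())
gripper_open(); movel(p+[0,0,.13],R,vel=.15)
q=np.array(current_joint_positions()); q[5]-=1.0; move_j(q)
p=np.array(current_ee_pos()); movel(p+[-.04,-.05,.06],vel=.2)
c=calibration("wrist"); a=snap("wrist","w4.png"); b=snap("top","top4.png"); s=snap("scene","sc4.png")
for t,z in (("knob_grip",.091),("stop_face",.046)):
    for r in place_of("wrist",t)[:1]: print(t,r["conf"],at_z("wrist",r["position"],z,c))
cv2.imwrite("pics/v4.png",np.vstack([np.hstack([cv2.resize(b[140:260,220:412],(400,250)),cv2.resize(s[150:270,210:402],(400,250))]),cv2.resize(a,(800,500))[:330]])[:,:,::-1])
print(current_clock())
E
```

```text
1.4835296893170047 0.8998685143833123 [-3.1507 -2.9952  0.9703]
[-3.2464 -3.7718  0.5586] 0.8851729676241451
[-0.1323 -3.6223 -0.4895] 0.022582804572225983
knob_grip 0.87 [ 0.5221 -0.068   0.091 ]
stop_face 0.84 [0.5731 0.0054 0.046 ]
25.7
```

View pics/v4.png

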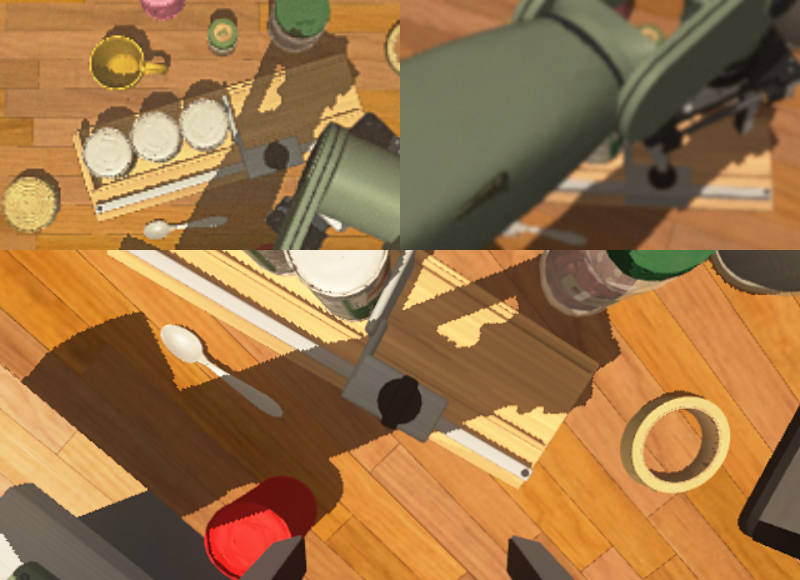

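```bash
python3 - <<'E'
from h import *
move_ptp([.50,.04,.30],down(np.radians(106.3)))
c=calibration("wrist"); a=snap("wrist","w5.png")[:,:,::-1]
T=np.array(c["pose"]);print(T[:3,3])
for t,z in (("tin_a_mid",.055),("stop_face",.046),("knob_grip",.091)):
    for r in place_of("wrist",t)[:4]: print(t,round(r["conf"],2),at_z("wrist",r["position"],z,c))
k=ortho(a,c,340,340,.5221+.034,-.068+.034,.105,5000).astype(float)
k=np.clip((k-15)*5,0,255).astype(np.uint8)
o=cv2.resize(a,(800,500))[:,:]
o=a[60:400,180:640]
cv2.imwrite("pics/v5.png",np.hstack([k,o])[:, :800]); print(current_clock())
E
```

```text
[0.4297 0.0185 0.4788]
stop_face 0.85 [0.576  0.0077 0.046 ]
knob_grip 0.89 [ 0.5154 -0.0657  0.091 ]
27.8833
```

View pics/v5.png

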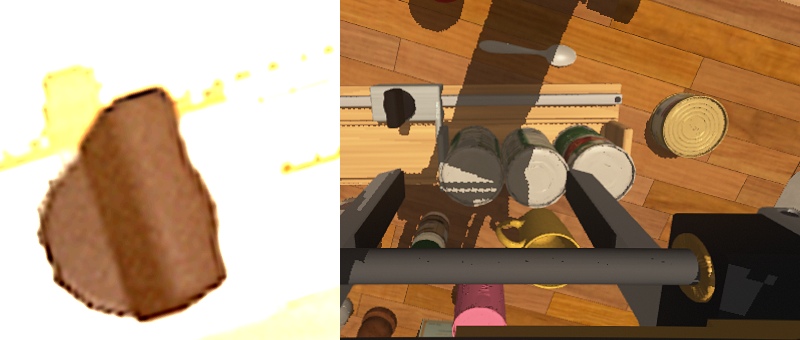

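The tins are tight together against the wall and the bystanders haven't moved. But the bar now stands at about +20° rather than -20°, and the fingers read 22.6 mm at release. So the knob sprang back when I let go abruptly at 0.9 N m. I'll regrip, tighten to solid again, and ease the torque off before a staged release.

```bash
python3 - <<'E'
from h import *
R=down(np.radians(-72)); k=[.5195,-.0675]
move_ptp([*k,.19],R)
print("hit",movel([*k,.079],vel=.12,stop_force=8),current_joint_positions()[5])
for f in(20,60): close_gripper(f)
def st(t):print(t,round(current_clock(),2),"w",round(current_width(),4),"j6",round(current_joint_positions()[5],3),"Mz",round(np.mean([current_moment()[2] for _ in range(3)]),3),"F",np.array(current_ft_force()))
st("grip")
q=np.array(current_joint_positions())
for i in range(14):
    q[5]+=.08; move_j(q); st(i)
    if current_moment()[2]>.55: break
E
```

```text
hit False 0.9621458655145514
grip 32.84 w 0.0135 j6 0.962 Mz 0.061 F [0.3978 0.9727 0.6227]
0 33.09 w 0.0138 j6 1.04 Mz 0.182 F [-0.9271  0.6583  1.0047]
1 33.34 w 0.0137 j6 1.119 Mz 0.338 F [-0.69    1.4535  2.2759]
2 33.59 w 0.0137 j6 1.199 Mz 0.534 F [-1.7138  1.8931  4.3451]
3 33.84 w 0.0136 j6 1.278 Mz 0.639 F [-2.2087  2.311   5.0141]
```

It was already resting near the start of solid, and it is solid again now at 0.64 N m. I'll ease back slightly and release in stages.

```bash
python3 - <<'E'
from h import *
def st(t):print(t,round(current_clock(),2),"w",round(current_width(),4),"j6",round(current_joint_positions()[5],3),"Mz",round(np.mean([current_moment()[2] for _ in range(3)]),3))
q=np.array(current_joint_positions())
for i in range(5):
    q[5]-=.03; move_j(q); st(i)
    if current_moment()[2]<.25: break
for f in (30,15,8,3): close_gripper(f); st(f)
p=np.array(current_ee_pos()); R=np.array(current_eef_rot())
movel(p+[0,0,.006],R,vel=.05); st("up")
gripper_open(); movel(p+[0,0,.13],R,vel=.15)
move_ptp([.47,-.09,.25],down(np.radians(106.3)))
c=calibration("wrist"); a=snap("wrist","w6.png")[:,:,::-1]; 
k=ortho(a,c,340,340,.5195+.034,-.0675+.034,.105,5000).astype(float)
k=np.clip((k-15)*5,0,255).astype(np.uint8)
cv2.imwrite("pics/v6.png",np.hstack([k,a[60:400,180:640]])); print(current_clock())
E
```

```text
0 34.09 w 0.0135 j6 1.247 Mz 0.572
1 34.34 w 0.0136 j6 1.218 Mz 0.371
2 34.59 w 0.0136 j6 1.189 Mz 0.409
3 34.84 w 0.0136 j6 1.159 Mz 0.361
4 35.09 w 0.0136 j6 1.129 Mz 0.385
30 35.31 w 0.0138 j6 1.129 Mz 0.315
15 35.52 w 0.0143 j6 1.128 Mz 0.228
8 35.74 w 0.0139 j6 1.128 Mz 0.213
3 35.96 w 0.0154 j6 1.128 Mz 0.092
up 36.23 w 0.0156 j6 1.128 Mz 0.039
41.325
```

View pics/v6.png

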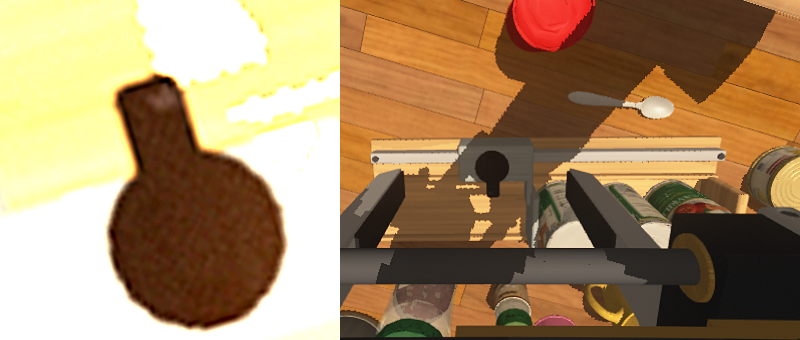

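The staged release held: the knob rests near the solid point, the plate bears on the tins, and nothing touches the robot. Handing in.

```bash
python3 -c "
from cell import *
print(close_job(),current_clock())"
```

```text
the job is handed in; nothing more can be done
the job is handed in; nothing more can be done
```

I freed the stop, slid it about 102 mm until the three tins stood tight against the end wall, and handed the job in after about 41 s. I screwed the knob solid and let go; it sprang back, so I re-tightened it to about 0.64 N m and released it in stages, and it eased back slightly to rest at about the solid point.

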